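Check the return springs of two clarinet tilt mounts

TASK

Check the return springs of the two tilt mounts, first the larger one that carries the clarinet bell, then the smaller one with the barrel: press the mount's thumb pad down with the fingertips until its pointer stands level with the index tab on the white scale, keep it there for about a second, then let go so that the plate springs back level before you go on. Do not drive a pointer well past its tab, do not shift or lift the mounts or their tabs, and leave everything else on the bench where it stands.

Things in the scene. Friction and masses are not known exactly. Their poses are not given: they have to be found in the camera images.
- bell_mount: Bell mount: the larger of two tilt mounts, with a black clarinet bell (flared, foot 77 mm across, 97 mm tall) upright on it. Grey cast base, 2.2 kg, loose on the bench, 285 mm long (x), 182 mm wide; origin on the bench under the hinge axis; +x runs to pointer and scale, -x to the thumb pad. Workpiece top at 161 mm. White scale strip (30 mm wide, top at 126 mm) beside the pointer tip.
- bell_plate (a joint): tilt in rad of the bell mount's 8 mm aluminium plate (a square set on its corner, hinged along the mount's y 60 mm above the bench): 0 level at rest, positive as the thumb pad goes down and the pointer rises, stop at 0.40. A spring returns it; at the pad about 3.9 N to start, 9.3 N at 0.27.
- bell_pad (a point): centre of the top face of the bell mount's thumb pad, a disc 30 mm across at the plate's free, spring-backed corner (65 mm above the bench at rest, sinks about 100 mm x sin(tilt)); it moves with the plate and tilts with it
- bell_pointer (a point): tip of the bell mount's brass pointer rod (8 mm thick, with a conical tip 14 mm across its root), 150 mm from the hinge axis on the side away from the pad; at rest at hinge height (60 mm above the bench), rises 150 mm x sin(tilt)
- bell_tab (a point): middle (in height) of the dark index tab's end that points at the pointer; the tab is 10 mm tall, 16 mm thick (x) and about 34 mm wide (y), held by friction on the white strip at a height that differs each time (about 16 to 40 mm above the pointer's rest height); it is not to be moved
- barrel_mount: Barrel mount: the smaller of two tilt mounts, with a black clarinet barrel (short tube, 34 mm across, 64 mm tall) upright on it. Grey cast base, 2.2 kg, loose on the bench, 245 mm long (x), 154 mm wide; origin on the bench under the hinge axis; +x runs to pointer and scale, -x to the thumb pad. Workpiece top at 122 mm. White scale strip (30 mm wide, top at 126 mm) beside the pointer tip.
- barrel_plate (a joint): tilt in rad of the barrel mount's 8 mm aluminium plate (a square set on its corner, hinged along the mount's y 54 mm above the bench): 0 level at rest, positive as the thumb pad goes down and the pointer rises, stop at 0.40. A spring returns it; at the pad about 4.0 N to start, 9.7 N at 0.27.
- barrel_pad (a point): centre of the top face of the barrel mount's thumb pad, a disc 30 mm across at the plate's free, spring-backed corner (59 mm above the bench at rest, sinks about 85 mm x sin(tilt)); it moves with the plate and tilts with it
- barrel_pointer (a point): tip of the barrel mount's brass pointer rod (8 mm thick, with a conical tip 14 mm across its root), 125 mm from the hinge axis on the side away from the pad; at rest at hinge height (54 mm above the bench), rises 125 mm x sin(tilt)
- barrel_tab (a point): middle (in height) of the dark index tab's end that points at the pointer; the tab is 10 mm tall, 16 mm thick (x) and about 34 mm wide (y), held by friction on the white strip at a height that differs each time (about 16 to 40 mm above the pointer's rest height); it is not to be moved
- grease_jar: round jar of cork grease, 48 mm across, 45 mm tall; origin at the centre of its underside
- needle_block: wooden block 100 x 42 x 22 mm with upright spring needles on top (to 60 mm high); origin at the centre of its underside, x along its length
- mug: white mug, 80 mm across, 95 mm tall; origin at the centre of its underside, handle to its +y
- cleaner: green bottle, 64 mm across, 170 mm tall; origin at the centre of its underside
- loose_barrel: spare black clarinet barrel with steel rings, standing loose on the bench, 34 mm across, 64 mm tall; origin at the centre of its underside
- screwdriver: screwdriver lying on the bench, 170 mm long along its x
- spanner: small spanner lying on the bench, 140 mm long along its x

How it is judged:
By the outcome, as a careful person would: the job done as asked, in the order asked, and still so for the second after the job is handed in, with the robot touching nothing.
It also fails if it takes over 64 s, if anything falls off the work surface, if the arm or the gripper's body presses on something with over 40 N, if the wrist force passes 120 N, or if a joint passes its speed limit or range.

ROBOT

A 6-joint arm with a two-finger parallel gripper is mounted at the origin on the work surface. World frame = base frame: x ahead of the robot, y to its left, z up, the work surface at z = 0. Lengths are in m, angles in degrees, forces in N, time in s.
With the tool pointing down it reaches from about 0.25 to 0.725 m from the base axis. Payload 9.7 kg.
Tool frame: the origin (TCP) lies at the very end of the fingers, on their centre line; the grasp point (between the pads) lies 19 mm behind it; z points along the fingers, y is the line along which they close (so a half turn about z gives the same grasp; the last joint's range is limited). The gripper opens to 85 mm and grips with 20 to 120 N. Pads are 22 mm wide; open, the fingers measure 114 mm over their backs; the gripper's body (76 mm by 85 mm) begins 54 mm behind the grasp point. The pads swing forward as they close: fully open they stand 13 mm farther back than shut.
Start: joints at [63.14, 4.979, 10.078, 95.1, 0, 90], TCP at [0.248, 0.491, 0.231] pointing down, gripper open.
Joint ranges: [-179.16, 179.16], [-48.56, 103.87], [-65.8, 70.77], [-126.05, 130.52], [-82.76, 87.17], [-180, 180]. Speed limits (degrees/s): [127.2, 127.2, 147.25, 180, 180, 180].

INTERFACE

Orientations are given as [roll, pitch, yaw] about the fixed x, y, z axes, in that order (R = Rz(yaw) Ry(pitch) Rx(roll)).
In Python, from workcell import bot gives the robot as it stands.
- The arm moves only by the tool arm_command, never from a script. Its argument "series" is a list of rows, each a list of 4 numbers: the shift along the tool's x, y, z in m, then the turn about the tool's z in rad. A call has exactly 5 rows; each row is the pose to reach, as a shift and turn from the pose commanded when the call began, along the tool's axes at that moment; what a row does not reach only later rows make up. A row lasts 1/10 s, in which the tool goes at most 50 mm and 8.59 degrees, less where a joint would pass 70% of its speed; a pose out of reach is approached as far as the arm can. A call with a gripper value outside its range is refused whole. "hand" is the finger opening in m, from 0 to 0.0854, set as the call begins (left out, the last holds). The fingers move at their own pace and stop on an object; "grip_force" is the grip in N (left out, the last holds). Time passes only in rows, so rows that repeat a pose let the fingers close, or fill a call up. It gives the time, the measured TCP pose, the force, the opening and the grip force at its end, in the units of the state.
- bot.get_obs(): the state, without advancing time (a new reading comes with each control period).
- bot.camera(name): name is "scene" or "top" or "wrist"; returns a dict with "color" (480x640x3 uint8, blue, green, red), "camera_matrix" (3x3 intrinsics, pixels), "dist_coeffs" ([k1, k2, p1, p2, k3] as OpenCV has them; the pictures are not rectified), "xyz" and "orientation" of the camera in the world; the wrist camera has in their place "T_tool_cam" (4x4, takes a point from camera to tool coordinates, whose origin is the TCP and whose axes are the flange's). Camera axes: x right, y up, looking along -z (the intrinsics and any distortion apply to the point x, -y, -z); pixel columns grow to the right and rows downward; lengths in m; the calibration is good to about 2 mm. A picture is of the moment at which its call begins: read the wrist's pose just before it. There is no depth.
- bot.job_done(): hands the job in; it is judged then, once.
Trained networks look in the newest picture that a camera, given by its name, has taken for a name from the list of things; names that differ only in an ending like _2 or _b are one class to them, and where a whole thing is asked for, a point or a joint stands for the part that bears it (a point fixed in the world has none). Each returns a list of dicts, best first, with "confidence" (0 to 1); they miss things now and then, are a little off and sometimes report something else, mostly with a low value. They report only what shows in the picture. A call takes as long as a camera call.
- bot.find_in(camera, target): "location" ([column, row] in pixels, amid what is visible of it).
- bot.mark_of(camera, target): "location" ([column, row] in pixels: a listed point, or the origin of a listed thing).
The state is a dict: "time": time; "q": joint angles; "qd": joint speeds; "joint_efforts": joint torques, N m; "ee_pos": TCP position; "tcp_rot": TCP orientation; "wrist_force": force on the tool from outside, world axes, zero at the start; "torque": the same for the moment, N m; "opening": finger opening in m; "grasp_force": force on a finger pad.
Only numpy, scipy, OpenCV 4.12 (cv2) and the standard library are available. Lean on these libraries where they do the work, as an engineer would, in place of code of your own. Each camera call takes 0.05 s, during which the arm holds its last target. There are 200 camera calls.

## Working session

There is one attempt and no reset: what is moved stays moved. The work goes in short steps, Python scripts to look and compute and a tool call to move; the robot and the scene stay as the last step left them, time stands still between calls to the robot, and variables do not carry over. Pictures are saved under pics/ and viewed, at most 10 in all, crops included, and the job is handed in when it is done.

Besides the shell and the picture viewer there is one more tool, called after ">>>" as a command line: name --pt "numbers of a row" for each row, then --argument value for the rest. arm_command: Moves the arm, as the interface text tells. Its arguments: {"type":"object","properties":{"series":{"type":"array"},"hand":{"type":"number"},"grip_force":{"type":"number"}},"required":["series"]}

```bash
mkdir -p pics; ls
cat > h.py <<'E'
import numpy as np, cv2
from scipy.spatial.transform import Rotation as R
from workcell import bot
def cam(name):
    o=bot.get_obs(); c=bot.camera(name)
    K=np.array(c["camera_matrix"]);D=np.array(c["dist_coeffs"])
    if "T_tool_cam" in c:
        T=np.eye(4);T[:3,:3]=R.from_euler('xyz',o["tcp_rot"],degrees=True).as_matrix();T[:3,3]=o["ee_pos"]
        T=T@np.array(c["T_tool_cam"]);p,M=T[:3,3],T[:3,:3]
    else:
        p=np.array(c["xyz"]);ori=np.array(c["orientation"])
        M=ori if ori.shape==(3,3) else R.from_euler('xyz',ori,degrees=True).as_matrix()
    return dict(img=c["color"],K=K,D=D,p=p,M=M)
def ray(c,px):
    u=cv2.undistortPoints(np.array([[px]],float),c["K"],c["D"])[0,0]
    d=c["M"]@np.array([u[0],-u[1],-1]);return c["p"],d/np.linalg.norm(d)
def atz(c,px,z):
    p,d=ray(c,px);return p+d*(z-p[2])/d[2]
def proj(c,P):
    q=(np.array(P)-c["p"])@c["M"]; q=q*[1,-1,-1]
    return cv2.projectPoints(q[None],np.zeros(3),np.zeros(3),c["K"],c["D"])[0].ravel()
def tri(rays):
    A=0;b=0
    for p,d in rays:
        m=np.eye(3)-np.outer(d,d);A=A+m;b=b+m@p
    return np.linalg.solve(A,b)
E
python3 - <<'E'
from h import *
print(bot.get_obs())
for n in ["scene","top","wrist"]:
    c=cam(n);cv2.imwrite(f"pics/{n}0.png",c["img"]);print(n,c["p"],c["M"].round(3).tolist(),c["K"].tolist(),c["D"])
    for t,z in [("bell_mount",0),("barrel_mount",0),("bell_pad",.065),("barrel_pad",.059),("bell_pointer",.06),("barrel_pointer",.054),("bell_tab",.088),("barrel_tab",.082),("cleaner",0),("mug",0)]:
        for r in bot.mark_of(n,t)[:2]: print(t,np.round(r["location"],1),round(r["confidence"],2),atz(c,r["location"],z).round(3))
E
```

```text
pics
{'time': 0.0, 'q': array([6.31405875e+01, 5.01099350e+00, 1.00346246e+01, 9.50985506e+01,
       1.23912320e-03, 9.00003201e+01]), 'qd': array([-0.01514377, -0.04381933,  0.10919317,  0.10131824,  0.05672854,
       -0.15449441]), 'joint_efforts': array([ 2.64500068e-04, -5.20389569e+01,  4.64802825e+01,  1.61802757e-02,
        1.24253742e-05, -2.45913600e-05]), 'ee_pos': array([0.24838624, 0.49047045, 0.23058561]), 'tcp_rot': array([-1.79925081e+02, -1.23870355e-03,  1.53140266e+02]), 'wrist_force': array([-0.6168465 ,  0.23129775,  0.3750308 ]), 'torque': array([-0.0098328 ,  0.01674936,  0.06784631]), 'grasp_force': 0.0, 'opening': 0.08568604543728259}
scene [1.22020345 0.32849266 0.7607375 ] [[-0.457, -0.597, 0.659], [0.889, -0.314, 0.332], [0.009, 0.738, 0.674]] [[507.8015261543384, 0.0, 323.1488986574461], [0.0, 507.8015261543384, 246.18055882345112], [0.0, 0.0, 1.0]] [0.01779059 0.         0.         0.         0.        ]
bell_mount [392.6 305.7] 0.96 [0.567 0.154 0.   ]
barrel_mount [225.7 274.2] 0.81 [ 0.648 -0.187 -0.   ]
barrel_mount [392.  303.8] 0.48 [ 0.563  0.15
[... 946 characters left out ...]
152  0.065]
barrel_pad [413.9 242.4] 0.94 [ 0.563 -0.206  0.059]
bell_pointer [207.4 167.7] 0.9 [0.72 0.21 0.06]
barrel_pointer [385.  148.2] 0.9 [ 0.757 -0.153  0.054]
bell_tab [199.7 169.1] 0.55 [0.712 0.22  0.088]
barrel_tab [381.5 141.5] 0.46 [ 0.764 -0.142  0.082]
barrel_tab [316.7 294.8] 0.19 [ 0.462 -0.008  0.082]
cleaner [128.4 235.6] 0.97 [0.588 0.392 0.   ]
mug [508.7 222.3] 0.88 [ 0.607 -0.424  0.   ]
wrist [0.18292431 0.52322666 0.37424913] [[0.451, -0.855, -0.254], [0.892, 0.433, 0.129], [-0.0, -0.285, 0.958]] [[398.27177222503104, 0.0, 312.6448200138011], [0.0, 398.27177222503104, 236.4328382470745], [0.0, 0.0, 1.0]] [-0.04085925  0.          0.          0.          0.        ]
```

View pics/scene0.png

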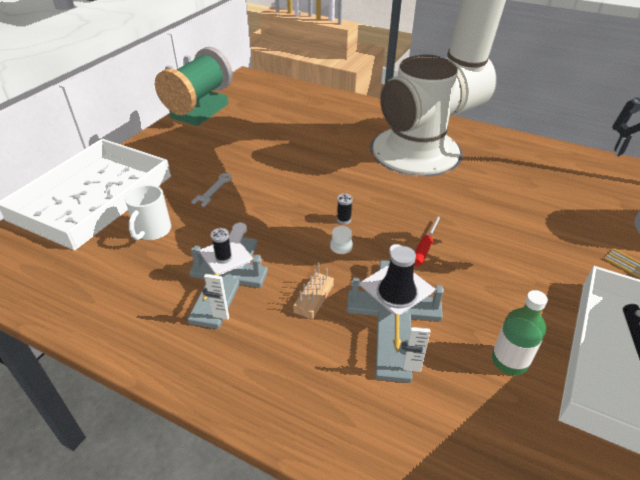

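View pics/top0.png

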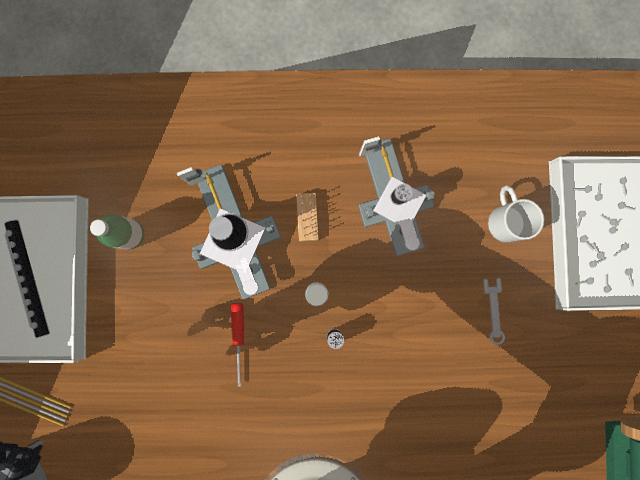

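The scene picture shows the bell mount at about (395,305), its tab at (412,348), and the barrel mount at about (225,270). The top picture shows both pads, at (249,289) and (414,242), with clear air around them. Next I'll zoom in on the tabs.

Run:
```python
from h import *
s=cv2.imread("pics/scene0.png");t=cv2.imread("pics/top0.png")
def cr(i,x,y,w=50,h=37): return cv2.resize(i[y:y+h,x:x+w],(400,296),interpolation=cv2.INTER_CUBIC)
cv2.imwrite("pics/crop.png",np.vstack([np.hstack([cr(s,385,320),cr(s,185,270)]),np.hstack([cr(t,175,155),cr(t,355,128)])]))
```

```text
(no output)
```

View pics/crop.png

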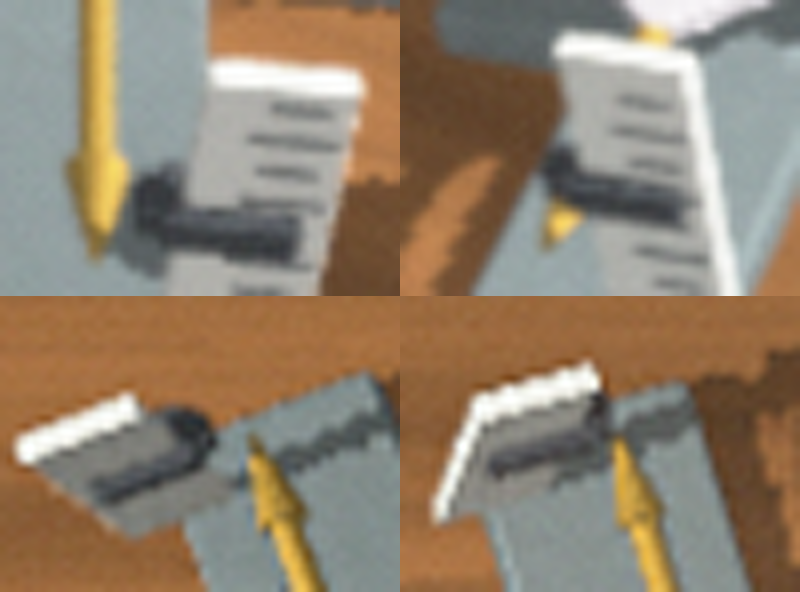

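The crops show dark tabs on the strips beside the pointer tips. In the scene picture the bell tab's near end is at about (404,344) and the barrel's at about (206,290). I'll close the hand and fly over the bell pad for an oblique wrist view.

>>> arm_command --pt "-0.036 -0.023 -0.004 -0.14" --pt "-0.072 -0.046 -0.008 -0.28" --pt "-0.108 -0.069 -0.012 -0.42" --pt "-0.145 -0.092 -0.016 -0.56" --pt "-0.182 -0.115 -0.02 -0.7" --hand 0 --grip_force 40

```text
time: 2.15
ee_pos: [0.358, 0.3069, 0.2513]
tcp_rot: [180.0, 0.0, -167.0]
wrist_force: [0.8, 1.0, 0.3]
opening: 0.0123
grasp_force: 0.0
```

```bash
cat >> h.py <<'E'
def go(P,yaw):
    o=bot.get_obs();M=R.from_euler('xyz',o["tcp_rot"],degrees=True).as_matrix()
    d=M.T@(np.array(P)-o["ee_pos"]);t=-((yaw-o["tcp_rot"][2]+180)%360-180)
    print("t",round(o["time"],2),"pos",np.round(o["ee_pos"],4),"rot",np.round(o["tcp_rot"],2),"F",np.round(o["wrist_force"],2),"shift",d.round(4),"turn",round(np.radians(t),3))
E
python3 -c "
from h import *
go([.47,.125,.25],-161.4)"
```

```text
t 2.15 pos [0.358  0.3069 0.2513] rot [ 1.7999e+02  3.0000e-02 -1.6696e+02] F [0.75 1.   0.34] shift [-0.068  -0.2025  0.0013] turn -0.097
```

>>> arm_command --pt "-0.014 -0.041 0 -0.03" --pt "-0.028 -0.081 0 -0.06" --pt "-0.042 -0.122 0 -0.097" --pt "-0.056 -0.162 0 -0.097" --pt "-0.068 -0.2025 0 -0.097"

```text
time: 2.65
ee_pos: [0.4691, 0.1242, 0.2511]
tcp_rot: [180.0, 0.0, -161.7]
wrist_force: [0.5, 0.6, 0.3]
opening: 0.0001
grasp_force: 0.0
```

Run:
```python
from h import *
go([.47,.125,.25],-161.4)
c=cam("wrist");cv2.imwrite("pics/wA.png",c["img"]);import pickle;pickle.dump(c,open("wA.pkl","wb"))
for t,z in [("bell_pad",.065),("bell_pointer",.06),("bell_tab",.088)]:
    for r in bot.mark_of("wrist",t)[:2]: print(t,np.round(r["location"],1),round(r["confidence"],2),atz(c,r["location"],z).round(4))
```

```text
t 2.65 pos [0.4691 0.1242 0.2511] rot [ 1.8000e+02  3.0000e-02 -1.6174e+02] F [0.51 0.62 0.29] shift [-0.0011  0.0005  0.0011] turn -0.006
bell_pad [304.9 215.8] 0.94 [0.4771 0.1199 0.065 ]
bell_pointer [183.3 143.4] 0.59 [0.4514 0.0062 0.06  ]
```

View pics/wA.png

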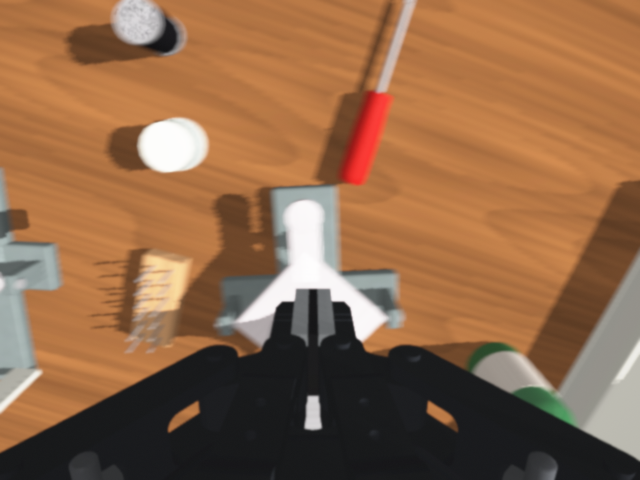

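The wrist view shows the bell pad at (305,216). The gripper hides the far side, so I'll look for a viewpoint between the mounts without turning.

Run:
```python
from h import *
import pickle
c=pickle.load(open("wA.pkl","rb"));tcp=np.array([.4691,.1242,.2511])
off=c["p"]-tcp
for P in [(.66,0,.21),(.68,.0,.21),(.69,.01,.2),(.70,.02,.22),(.7,0,.2),(.7,0.01,.24)]:
    c["p"]=np.array(P)+off
    print(P,proj(c,[.718,.209,.06]).round(),proj(c,[.712,.222,.088]).round(),proj(c,[.757,-.153,.054]).round(),proj(c,[.761,-.142,.082]).round())
```

```text
(0.66, 0, 0.21) [523. 356.] [558. 374.] [ 97. 270.] [ 91. 293.]
(0.68, 0.0, 0.21) [534. 336.] [570. 353.] [101. 248.] [ 95. 269.]
(0.69, 0.01, 0.2) [535. 329.] [574. 346.] [ 84. 236.] [ 76. 257.]
(0.7, 0.02, 0.22) [518. 304.] [553. 318.] [ 87. 214.] [ 80. 232.]
(0.7, 0, 0.2) [552. 322.] [592. 338.] [ 98. 228.] [ 92. 249.]
(0.7, 0.01, 0.24) [517. 297.] [550. 310.] [111. 212.] [107. 229.]
```

>>> arm_command --pt "-0.029 -0.035 0.01 0" --pt "-0.058 -0.07 0.02 0" --pt "-0.087 -0.105 0.03 0" --pt "-0.116 -0.14 0.04 0" --pt "-0.144 -0.173 0.05 0"

```text
time: 3.35
ee_pos: [0.6606, 0.0072, 0.2007]
tcp_rot: [180.0, 0.0, -161.6]
wrist_force: [0.0, -0.1, -0.2]
opening: 0.0005
grasp_force: 0.0
```

Run:
```python
from h import *
go([.66,.005,.2],-161.4)
c=cam("wrist");cv2.imwrite("pics/wB.png",c["img"]);import pickle;pickle.dump(c,open("wB.pkl","wb"))
for t,z in [("bell_pointer",.06),("bell_tab",.088),("barrel_pad",.059),("barrel_pointer",.054),("barrel_tab",.082)]:
    for r in bot.mark_of("wrist",t)[:2]: print(t,np.round(r["location"],1),round(r["confidence"],2),atz(c,r["location"],z).round(4))
i=c["img"]
a=proj(c,[.715,.215,.075]);b=proj(c,[.759,-.147,.07]);print(a,b)
def cr(p,w=80,h=100):
    x,y=int(np.clip(p[0]-w/2,0,640-w)),int(p[1]-h/2);print(x,y);return cv2.resize(i[y:y+h,x:x+w],None,fx=5,fy=5,interpolation=cv2.INTER_CUBIC)
cv2.imwrite("pics/cropB.png",np.hstack([cr(a),cr(b)]))
```

```text
t 3.35 pos [0.6606 0.0072 0.2007] rot [ 1.7999e+02  2.0000e-02 -1.6164e+02] F [ 0.01 -0.12 -0.16] shift [ 0.0012 -0.0019  0.0007] turn -0.004
bell_pointer [528.9 352.3] 0.9 [0.7095 0.2123 0.06  ]
bell_tab [549.8 370.1] 0.83 [0.7069 0.2128 0.088 ]
barrel_pointer [ 85.4 282.4] 0.97 [ 0.7661 -0.1486  0.054 ]
barrel_pointer [510.2 161.3] 0.23 [0.5734 0.1296 0.054 ]
barrel_tab [ 71.7 296. ] 0.96 [ 0.7633 -0.1439  0.082 ]
[538.22143106 369.36558165] [ 77.47389758 283.08061078]
498 319
37 233
```

View pics/cropB.png

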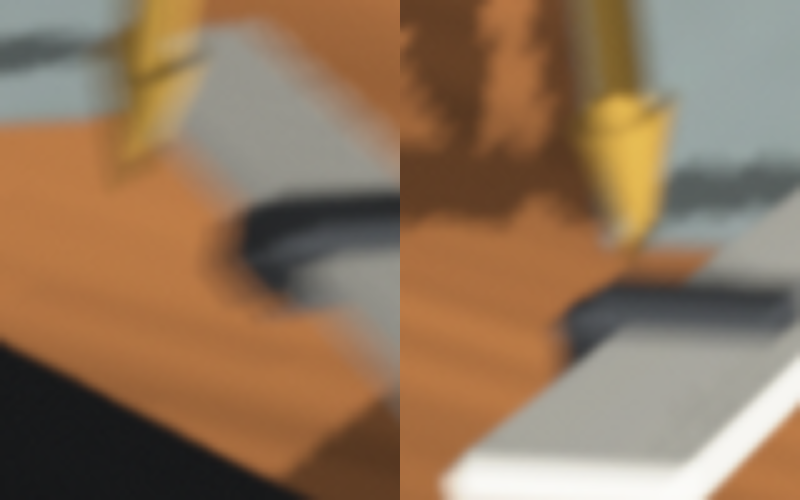

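The wrist crop is slightly motion-blurred. The bell pointer tip is near (521,354) with its tab end near (548,369). The barrel tip is near (83,285) with its tab end near (71,297). The arm has settled, so I'll average network marks over the three cameras and triangulate relative to the pointers.

```bash
cat > tabs.py <<'E'
from h import *
import pickle
from scipy.optimize import least_squares
C={};px={}
exp={"bell_pointer":[.718,.21,.06],"bell_tab":[.71,.217,.088],"barrel_pointer":[.762,-.15,.054],"barrel_tab":[.764,-.143,.082],"bell_pad":[.476,.125,.065],"barrel_pad":[.565,-.205,.059]}
for n in ["scene","top","wrist"]:
    for k in range(3):
        c=cam(n);C[n]=c
        for t in exp:
            for r in bot.mark_of(n,t):
                if r["confidence"]>.3 and np.linalg.norm(proj(c,exp[t])-r["location"])<22: px.setdefault((n,t),[]).append(r["location"]);break
    cv2.imwrite(f"pics/{n}1.png",C[n]["img"])
px={k:np.median(v,axis=0) for k,v in px.items()}
for k,v in px.items(): print(k,v.round(1))
pickle.dump((C,px),open("tabs.pkl","wb"))
for t in exp:
    rs=[ray(C[n],px[n,t]) for n in C if (n,t) in px]
    if len(rs)>1:
        P=tri(rs);print(t,P.round(4),[ (n,(px[n,t]-proj(C[n],P)).round(1).tolist()) for n in C if (n,t) in px])
E
python3 tabs.py; python3 -c "
from h import *
go([.66,.005,.2],-161.4)"
```

```text
('scene', 'bell_pointer') [396.6 349.7]
('scene', 'bell_tab') [401.2 344.3]
('scene', 'barrel_tab') [206.6 289.8]
('scene', 'bell_pad') [395.8 250. ]
('scene', 'barrel_pad') [238.4 226.4]
('top', 'bell_pointer') [205.3 171.1]
('top', 'bell_tab') [201.7 173.2]
('top', 'barrel_pointer') [383.8 146.6]
('top', 'barrel_tab') [381.5 142.5]
('top', 'barrel_pad') [412.5 240.4]
('top', 'bell_pad') [249.1 289.4]
('wrist', 'bell_pointer') [527.8 352.8]
('wrist', 'bell_tab') [549.3 370. ]
('wrist', 'barrel_pointer') [ 87.1 282.9]
('wrist', 'barrel_tab') [ 74.1 297.7]
('wrist', 'bell_pad') [569.2  19.4]
bell_pointer [0.7101 0.2111 0.0635] [('scene', [-0.3, -0.9]), ('top', [-1.3, -1.2]), ('wrist', [-1.8, -3.1])]
bell_tab [0.7072 0.2166 0.0816] [('scene', [-0.7, 0.4]), ('top', [-0.3, 1.2]), ('wrist', [0.0, 2.3])]
barrel_pointer [ 0.7617 -0.1486  0.0566] [('top', [0.8, 0.7]), ('wrist', [1.7, 2.3])]
barrel_tab [ 0.7605 -0.1403  0.0847] [('scene', [1.6, 0.5]), ('top', [0.7, -0.5]), ('wrist', [-2.0, 0.0])]
bell_pad [0.4751 0.1228 0.0607] [('scene', [-2.0, 0.0]), ('top', [-1.6, 1.1]), ('wrist', [0.2, 1.3])]
barrel_pad [ 0.5666 -0.2026  0.0633] [('scene', [-0.1, -0.0]), ('top', [-0.1, 0.1])]
t 6.8 pos [0.6593 0.0067 0.201 ] rot [ 180.     -0.   -161.74] F [-1.17  0.02  0.23] shift [-0.0001 -0.0018  0.001 ] turn -0.006
```

Run:
```python
from h import *
i=cv2.imread("pics/wrist1.png")
def cr(x,y,w=50,h=50): return cv2.resize(i[y:y+h,x:x+w],(400,400),interpolation=cv2.INTER_CUBIC)
cv2.imwrite("pics/cropC.png",np.hstack([cr(508,335),cr(55,262)]))
```

```text
(no output)
```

View pics/cropC.png

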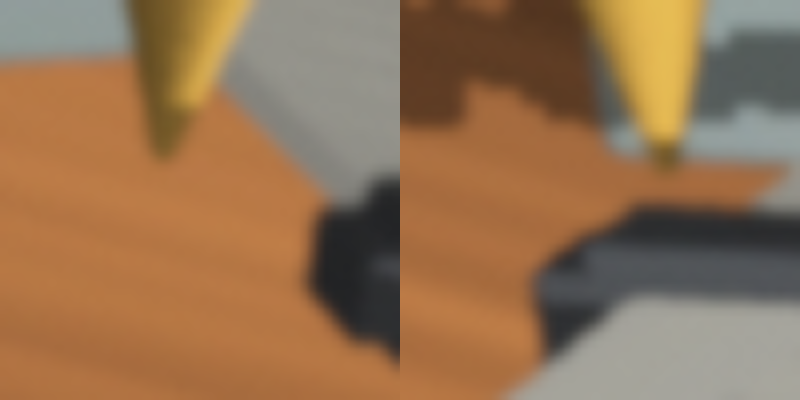

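At rest the wrist crop shows the bell tip at (528.4,354.6) with its tab end at about (550.5,369). The barrel tip is at (88.1,283) with its tab end at about (74,297).

Run:
```python
from h import *
import pickle
C,px=pickle.load(open("tabs.pkl","rb"))
m={"bell_pointer":[(396.9,352),(206.6,172.4),(528.4,354.4)],"bell_tab":[(402.5,344.6),(201.2,172.8),(550,369.5)],
"barrel_pointer":[(203.5,300.4),(382.3,145.6),(88,283)],"barrel_tab":[(205.6,290.2),(381,142.4),(74,297.5)]}
N=["scene","top","wrist"];off={}
for b,z in [("bell",.06),("barrel",.054)]:
    for t in ["pointer","tab"]:
        P=tri([ray(C[n],p) for n,p in zip(N,m[b+"_"+t])]);print(b,t,P.round(4),[(np.array(p)-proj(C[n],P)).round(1).tolist() for n,p in zip(N,m[b+"_"+t])])
        if t=="pointer": P0=P.copy();P0[2]=z;o=[np.array(p)-proj(C[n],P0) for n,p in zip(N,m[b+"_"+t])]
    P=tri([ray(C[n],np.array(p)-q) for n,p,q in zip(N,m[b+"_tab"],o)]);print(b,"corrected tab",P.round(4),[(np.array(p)-q-proj(C[n],P)).round(1).tolist() for n,p,q in zip(N,m[b+"_tab"],o)])
    for i in [(0,1),(0,2),(1,2)]: print(i,tri([ray(C[N[k]],np.array(m[b+"_tab"][k])-o[k]) for k in i]).round(4))
```

```text
bell pointer [0.7105 0.2117 0.0605] [[-0.1, 0.1], [0.0, 0.0], [0.2, 0.0]]
bell tab [0.7072 0.218  0.0812] [[-0.2, 0.2], [-0.1, 0.8], [-0.5, 1.6]]
bell corrected tab [0.7072 0.218  0.0807] [[-0.1, 0.1], [-0.1, 0.8], [-0.7, 1.6]]
(0, 1) [0.7061 0.2181 0.0791]
(0, 2) [0.7083 0.2179 0.0813]
(1, 2) [0.7068 0.2175 0.0819]
barrel pointer [ 0.7635 -0.1472  0.0545] [[0.1, 0.1], [0.2, 0.3], [-0.2, 0.9]]
barrel tab [ 0.7613 -0.1406  0.0839] [[0.9, 0.4], [0.1, -0.4], [-2.1, -0.4]]
barrel corrected tab [ 0.7613 -0.1406  0.0834] [[0.8, 0.2], [-0.1, -0.7], [-1.9, -1.3]]
(0, 1) [ 0.7619 -0.1395  0.0841]
(0, 2) [ 0.7604 -0.1409  0.0828]
(1, 2) [ 0.762  -0.1416  0.0826]
```

```bash
python3 -c "
from h import *
go([.4735,.123,.20],-159.5)"
```

```text
t 6.8 pos [0.6593 0.0067 0.201 ] rot [ 180.     -0.   -161.74] F [-1.17  0.02  0.23] shift [0.14   0.1687 0.001 ] turn -0.039
```

>>> arm_command --pt "0.028 0.034 0 -0.02" --pt "0.056 0.068 0 -0.039" --pt "0.084 0.102 0 -0.039" --pt "0.112 0.135 0 -0.039" --pt "0.14 0.169 0 -0.039"

```text
time: 7.3
ee_pos: [0.4719, 0.1238, 0.201]
tcp_rot: [180.0, 0.0, -159.5]
wrist_force: [0.6, 0.9, 0.2]
opening: 0.0
grasp_force: 0.0
```

>>> arm_command --pt "0 0 0.04 0" --pt "0 0 0.08 0" --pt "0 0 0.105 0" --pt "0 0 0.12 0" --pt "0 0 0.12 0"

```text
time: 7.8
ee_pos: [0.4725, 0.123, 0.0795]
tcp_rot: [180.0, -0.2, -159.5]
wrist_force: [0.6, -0.4, 0.5]
opening: 0.0001
grasp_force: 0.0
```

Run:
```python
from h import *
go([.4735,.123,.068],-159.5)
c=cam("wrist");print([ (r["confidence"],atz(c,r["location"],.065).round(4)) for r in bot.mark_of("wrist","bell_pad")[:2]])
cv2.imwrite("pics/wP.png",c["img"])
```

```text
t 7.8 pos [0.4725 0.123  0.0795] rot [ 1.7998e+02 -1.6000e-01 -1.5951e+02] F [ 0.64 -0.44  0.5 ] shift [-0.001  -0.0004  0.0115] turn -0.0
[(0.75, array([0.4765, 0.1204, 0.065 ]))]
```

View pics/wP.png

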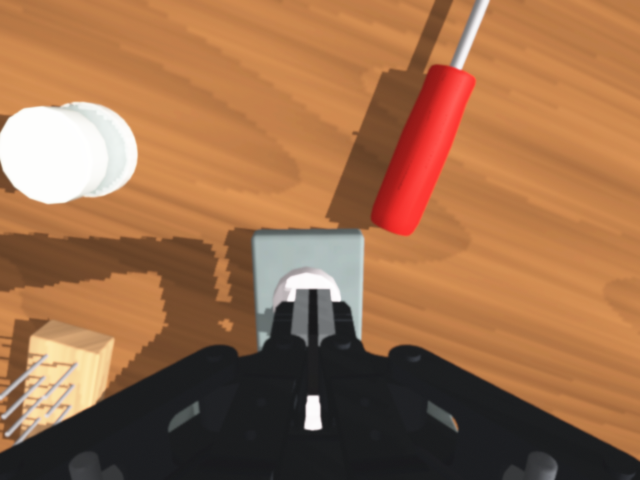

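The fingertips at (313,290) sit over the pad, which spans columns 275–340. I'll lower to touch.

>>> arm_command --pt "0 -0.002 0.006 0" --pt "0 -0.002 0.012 0" --pt "0 -0.002 0.015 0" --pt "0 -0.002 0.018 0" --pt "0 -0.002 0.018 0"

```text
time: 8.4
ee_pos: [0.4741, 0.1213, 0.0631]
tcp_rot: [-180.0, 0.0, -159.5]
wrist_force: [-1.9, -1.3, 3.9]
opening: 0.0
grasp_force: 2.2
```

>>> arm_command --pt "0 0 0.003 0" --pt "0 0 0.006 0" --pt "0 0 0.008 0" --pt "0 0 0.01 0" --pt "0 0 0.01 0"

```text
time: 8.9
ee_pos: [0.4743, 0.1214, 0.0536]
tcp_rot: [-180.0, 0.0, -159.5]
wrist_force: [-2.5, -1.6, 5.4]
opening: 0.0001
grasp_force: 3.2
```

```bash
cat > chk.py <<'E'
import sys
from h import *
import pickle
C,px=pickle.load(open("tabs.pkl","rb"))
b=sys.argv[1]; tip=sys.argv[2]
go([0,0,0],0)
P0=dict(bell=np.array([.7105,.2117,.06]),barrel=np.array([.7635,-.1472,.054]))[b]
L,yaw,rise=dict(bell=(.15,20.5,.021),barrel=(.125,15.6,.0295))[b]
u=np.array([np.cos(np.radians(yaw)),np.sin(np.radians(yaw)),0])
c=cam("scene")
def P(r): return P0+np.array([0,0,r])-u*(L-np.sqrt(L*L-r*r))
print([ (r,proj(c,P(r)).round(1).tolist()) for r in (0,rise-.005,rise,rise+.005)])
print([(round(r["confidence"],2),np.round(r["location"],1).tolist()) for r in bot.mark_of("scene",b+"_pointer")[:2]])
x,y=(385,312) if b=="bell" else (185,262)
i=c["img"];o=cv2.imread("pics/scene0.png")
cr=lambda i:cv2.resize(i[y:y+50,x:x+50],(400,400),interpolation=cv2.INTER_CUBIC)
cv2.imwrite(tip,np.hstack([cr(o),cr(i)]))
E
python3 chk.py bell pics/b1.png
```

```text
t 8.9 pos [0.4743 0.1214 0.0536] rot [-1.7999e+02  4.0000e-02 -1.5950e+02] F [-2.49 -1.61  5.36] shift [0.4869 0.0523 0.0532] turn -2.784
[(0, [397.0, 352.1]), (0.016, [398.0, 345.9]), (0.021, [398.3, 343.7]), (0.026000000000000002, [398.7, 341.5])]
[(0.68, [399.7, 343.1])]
```

View pics/b1.png

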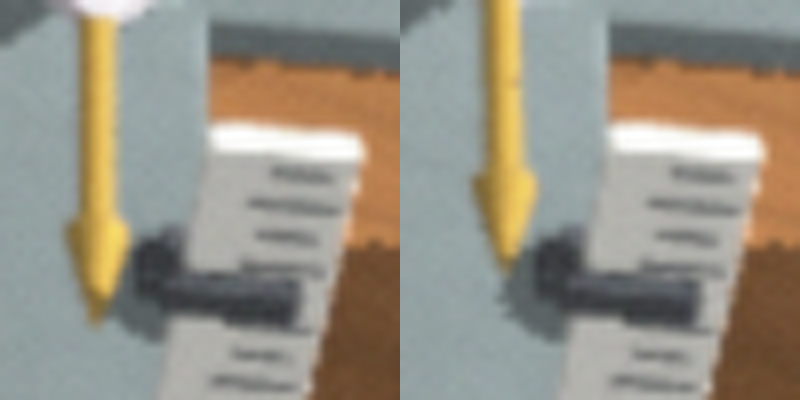

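Left panel is at rest (tip at crop (95,322)). Right panel is pressed (tip at (108,270)), about 16 mm of rise against the 21 mm wanted. I'll add 3 mm and hold.

>>> arm_command --pt "0 0 0.001 0" --pt "0 0 0.002 0" --pt "0 0 0.003 0" --pt "0 0 0.003 0" --pt "0 0 0.003 0"

```text
time: 9.5
ee_pos: [0.4745, 0.1215, 0.0509]
tcp_rot: [-180.0, 0.1, -159.5]
wrist_force: [-0.8, -1.4, 5.8]
opening: 0.0002
grasp_force: 3.5
```

```bash
cat >> chk.py <<'E'
# subpixel track of the brass cone from the rest picture
up=lambda i:cv2.resize(i,None,fx=8,fy=8,interpolation=cv2.INTER_CUBIC).astype(np.float32)
tx,ty=proj(c,P(0))
x0,y0=int(tx)-5,int(ty)-10
T=up(o[y0:y0+12,x0:x0+10]);S=up(i[y0-22:y0+16,x0-6:x0+16])
_,v,_,l=cv2.minMaxLoc(cv2.matchTemplate(S,T,cv2.TM_CCOEFF_NORMED))
d=np.array(l)/8-[6,22];print("moved px",d,"score",round(v,3))
rs=np.linspace(0,.045,226);e=[proj(c,P(r))[1]-ty for r in rs]
print("rise mm",1000*np.interp(-d[1],-np.array(e),rs))
E
python3 chk.py bell pics/b2.png
```

```text
t 9.5 pos [0.4745 0.1215 0.0509] rot [-1.7998e+02  7.0000e-02 -1.5950e+02] F [-0.81 -1.38  5.82] shift [0.4871 0.0524 0.0503] turn -2.784
[(0, [397.0, 352.1]), (0.016, [398.0, 345.9]), (0.021, [398.3, 343.7]), (0.026000000000000002, [398.7, 341.5])]
[(0.7, [399.3, 339.4])]
moved px [ 1.25  -6.375] score 0.83
rise mm 16.312255619456874
```

View pics/b2.png

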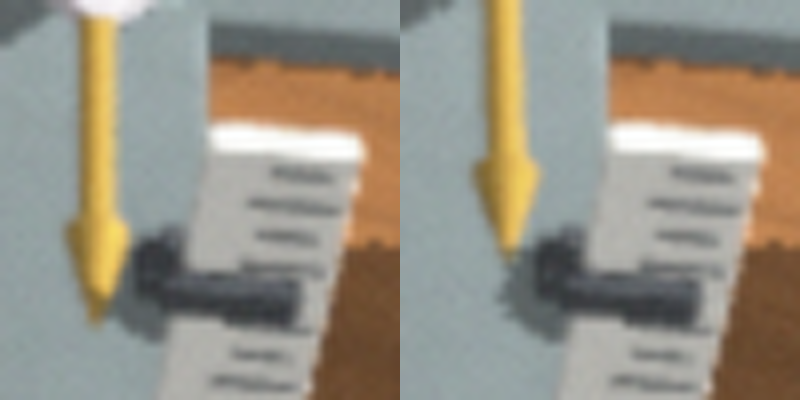

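```bash
cat > trk.py <<'E'
import cv2,numpy as np,sys
def m(f,tip): # tip in left panel px
    i=cv2.imread(f).astype(np.float32);a,b=i[:,:400],i[:,400:]
    x,y=tip;r=[]
    for (x1,x2,y1,y2) in [(35,35,100,5),(25,25,60,8),(40,30,90,-20)]:
        T=a[max(0,y-y1):y+y2,x-x1:x+x2]
        _,v,_,l=cv2.minMaxLoc(cv2.matchTemplate(b[:,:200] if x<110 else b,T,cv2.TM_CCOEFF_NORMED));r.append(((l[0]-(x-x1))/8,(l[1]-max(0,y-y1))/8,round(v,2)))
    return r
print(m(sys.argv[1],tuple(map(int,sys.argv[2].split(',')))))
E
python3 trk.py pics/b1.png 95,322; python3 trk.py pics/b2.png 95,322
```

```text
[(1.0, -5.375, 0.92), (1.0, -5.5, 0.87), (1.0, -5.25, 0.96)]
[(1.25, -6.125, 0.88), (1.375, -6.25, 0.81), (1.375, -6.125, 0.92)]
```

The tip is now at crop (110,258), about 20.5 mm of rise and level with the tab. I'll hold for about a second, then release.

>>> arm_command --pt "0 0 0.0002 0" --pt "0 0 0.0002 0" --pt "0 0 0.0002 0" --pt "0 0 0.0002 0" --pt "0 0 0.0002 0"

```text
time: 10.1
ee_pos: [0.4746, 0.1215, 0.0508]
tcp_rot: [-180.0, 0.1, -159.5]
wrist_force: [-2.0, -0.5, 7.9]
opening: -0.0001
grasp_force: 3.5
```

>>> arm_command --pt "0 0 0 0" --pt "0 0 0 0" --pt "0 0 0 0" --pt "0 0 0 0" --pt "0 0 0 0"

```text
time: 10.6
ee_pos: [0.4746, 0.1215, 0.0508]
tcp_rot: [-180.0, 0.1, -159.5]
wrist_force: [-1.5, -1.7, 7.6]
opening: -0.0001
grasp_force: 3.5
```

>>> arm_command --pt "0 0 -0.004 0" --pt "0 0 -0.009 0" --pt "0 0 -0.014 0" --pt "0 0 -0.02 0" --pt "0 0 -0.04 0"

```text
time: 11.1
ee_pos: [0.4731, 0.1212, 0.0885]
tcp_rot: [180.0, -0.2, -159.5]
wrist_force: [-0.2, 0.3, 0.1]
opening: -0.0002
grasp_force: 0.0
```

>>> arm_command --pt "0 0 -0.03 0" --pt "0 0 -0.06 0" --pt "0 0 -0.09 0" --pt "0 0 -0.11 0" --pt "0 0 -0.11 0"

```text
time: 11.6
ee_pos: [0.4752, 0.1218, 0.2028]
tcp_rot: [-180.0, 0.2, -159.5]
wrist_force: [0.1, -0.4, 0.2]
opening: -0.0002
grasp_force: 0.0
```

Run:
```python
from h import *
go([.560,-.2035,.20],-164.4)
s=cam("scene")["img"];o=cv2.imread("pics/scene0.png")
a,b=s[312:362,385:435],o[312:362,385:435];print("rest diff",cv2.absdiff(a,b).mean(),cv2.absdiff(a,b).max())
```

```text
t 11.6 pos [0.4752 0.1218 0.2028] rot [-179.98    0.25 -159.5 ] F [ 0.12 -0.38  0.23] shift [ 0.0345 -0.3344  0.0027] turn 0.085
rest diff 1.8682666666666667 18
```

>>> arm_command --pt "0.004 -0.035 0 0.04" --pt "0.008 -0.075 0 0.085" --pt "0.012 -0.115 0 0.085" --pt "0.016 -0.155 0 0.085" --pt "0.02 -0.195 0 0.085"

```text
time: 12.15
ee_pos: [0.5234, -0.0698, 0.1984]
tcp_rot: [180.0, -0.1, -164.4]
wrist_force: [0.9, 1.0, 1.0]
opening: -0.0001
grasp_force: 0.0
```

```bash
python3 -c "
from h import *
go([.560,-.2035,.20],-164.4)"
```

```text
t 12.15 pos [ 0.5234 -0.0698  0.1984] rot [ 1.7995e+02 -9.0000e-02 -1.6436e+02] F [0.93 1.04 0.96] shift [ 0.0008 -0.1386 -0.0017] turn 0.001
```

>>> arm_command --pt "0 -0.035 0 0" --pt "0 -0.07 0 0" --pt "0 -0.105 0 0" --pt "0 -0.138 0 0" --pt "0 -0.138 0 0"

```text
time: 12.65
ee_pos: [0.5608, -0.2042, 0.1972]
tcp_rot: [179.9, -0.1, -164.6]
wrist_force: [-0.0, 0.3, -1.0]
opening: 0.0001
grasp_force: 0.0
```

Run:
```python
from h import *
go([.560,-.2035,.075],-164.4)
for k in range(2):
    c=cam("wrist");print([ (round(r["confidence"],2),np.round(r["location"]),atz(c,r["location"],.059).round(4)) for r in bot.mark_of("wrist","barrel_pad")[:2]])
h=cv2.cvtColor(c["img"],cv2.COLOR_BGR2HSV)
p=proj(c,[.563,-.203,.059]);print(p)
x,y=p.astype(int);print(c["img"][y-30:y+40:5,x])
```

```text
t 12.65 pos [ 0.5608 -0.2042  0.1972] rot [ 1.7993e+02 -1.5000e-01 -1.6455e+02] F [-0.    0.29 -1.01] shift [0.0002 0.0008 0.1222] turn -0.003
[(0.56, array([313., 224.]), array([ 0.5612, -0.2035,  0.059 ]))]
[(0.56, array([307., 222.]), array([ 0.5605, -0.2057,  0.059 ]))]
[309.35819425 225.91734248]
[[179 180 167]
 [179 180 168]
 [244 243 246]
 [251 251 252]
 [251 250 252]
 [251 250 252]
 [250 250 252]
 [250 249 251]
 [250 249 251]
 [249 249 251]
 [249 248 250]
 [249 248 250]
 [248 248 250]
 [248 248 250]]
```

>>> arm_command --pt "0.002 0.001 0.04 0" --pt "0.002 0.001 0.08 0" --pt "0.002 0.001 0.11 0" --pt "0.002 0.001 0.125 0" --pt "0.002 0.001 0.13 0"

```text
time: 13.35
ee_pos: [0.5579, -0.1997, 0.0685]
tcp_rot: [179.9, -0.1, -164.3]
wrist_force: [0.3, 0.4, 1.3]
opening: -0.0003
grasp_force: 0.0
```

>>> arm_command --pt "0 0 0.004 0" --pt "0 0 0.008 0" --pt "0 0 0.011 0" --pt "0 0 0.012 0" --pt "0 0 0.012 0"

```text
time: 13.85
ee_pos: [0.5591, -0.2009, 0.0587]
tcp_rot: [-180.0, 0.1, -164.4]
wrist_force: [-0.0, 0.7, 3.9]
opening: -0.0002
grasp_force: 1.9
```

```bash
python3 -c "
from h import *
go([.559,-.2035,.043],-164.4)"
```

```text
t 13.85 pos [ 0.5591 -0.2009  0.0587] rot [-1.7995e+02  7.0000e-02 -1.6438e+02] F [-0.03  0.67  3.87] shift [ 0.0008 -0.0024  0.0157] turn 0.0
```

>>> arm_command --pt "0 0 0.004 0" --pt "0 0 0.008 0" --pt "0 0 0.012 0" --pt "0 0 0.015 0" --pt "0 0 0.015 0"

```text
time: 14.35
ee_pos: [0.5596, -0.2009, 0.044]
tcp_rot: [-179.9, 0.1, -164.4]
wrist_force: [-0.1, 1.2, 7.9]
opening: -0.0002
grasp_force: 3.8
```

```bash
python3 chk.py barrel pics/r1.png
```

```text
t 14.35 pos [ 0.5596 -0.2009  0.044 ] rot [-1.7994e+02  1.3000e-01 -1.6437e+02] F [-0.1   1.19  7.89] shift [0.4849 0.3442 0.0425] turn -2.869
[(0, [203.4, 300.4]), (0.024499999999999997, [201.9, 290.4]), (0.0295, [201.7, 288.1]), (0.034499999999999996, [201.6, 285.7])]
[(0.64, [202.4, 291.0]), (0.29, [317.2, 294.7])]
moved px [0.125 0.25 ] score 0.895
rise mm 0.0
```

View pics/r1.png

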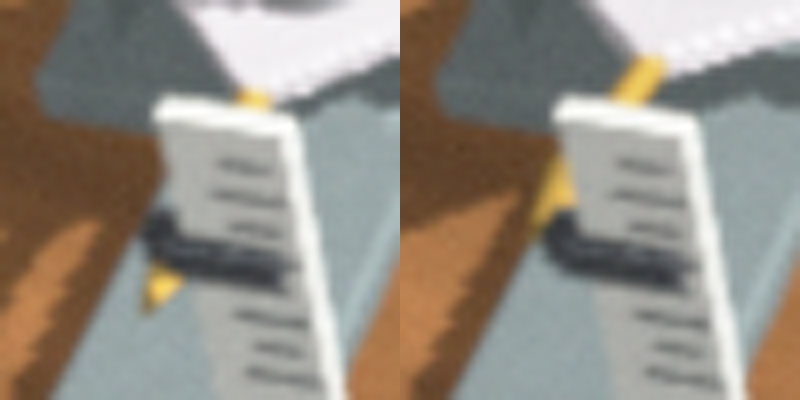

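The barrel pointer tip is at crop (535,237), about 23 mm of rise, which matches the kinematics. It needs about 29.5 mm, so I'll add 4.4 mm.

>>> arm_command --pt "0 0 0.0015 0" --pt "0 0 0.003 0" --pt "0 0 0.0044 0" --pt "0 0 0.0044 0" --pt "0 0 0.0044 0"

```text
time: 14.95
ee_pos: [0.56, -0.2008, 0.0403]
tcp_rot: [-179.9, 0.2, -164.4]
wrist_force: [1.4, 2.2, 9.4]
opening: -0.0003
grasp_force: 4.3
```

```bash
python3 chk.py barrel pics/r2.png
python3 - <<'E'
import cv2,numpy as np
for f in ["r1","r2"]:
    i=cv2.imread(f"pics/{f}.png")[:,400:];h=cv2.cvtColor(i,cv2.COLOR_BGR2HSV)
    m=(h[...,0]>18)&(h[...,0]<30)&(h[...,1]>120)&(h[...,2]>120);m[:100]=0;m[:,230:]=0;m[:,:100]=0
    y,x=np.nonzero(m);print(f,m.sum(),y.max(),x[y>y.max()-6].mean(), np.percentile(y,[5,50,95]))
E
```

```text
t 14.95 pos [ 0.56   -0.2008  0.0403] rot [-179.93    0.2  -164.36] F [1.43 2.17 9.42] shift [0.4853 0.3444 0.0382] turn -2.869
[(0, [203.4, 300.4]), (0.024499999999999997, [201.9, 290.4]), (0.0295, [201.7, 288.1]), (0.034499999999999996, [201.6, 285.7])]
[(0.91, [200.4, 287.4])]
moved px [0.125 0.25 ] score 0.897
rise mm 0.0
r1 1456 226 137.57142857142858 [165. 194. 219.]
r2 1876 219 135.60550458715596 [153. 187. 214.]
```

Run:
```python
from h import *
for f in ["r1","r2"]:
    i=cv2.imread(f"pics/{f}.png")[:,400:].astype(int)
    n=i[4::8,4::8]   # native pixels, origin (185,262)
    print(f,"G-B, rows 278-298, cols 198-208")
    for r in range(16,36): print(r+262,(n[r,13:24,1]-n[r,13:24,0]), n[r,13:24,1])
c=cam("top");print([(round(r["confidence"],2),r["location"]) for r in bot.mark_of("top","barrel_pointer")[:1]],[proj(c,[.7635-.963*(.125-np.sqrt(.125**2-k*k)),-.1472-.269*(.125-np.sqrt(.125**2-k*k)),.054+k]).round(1) for k in (.0245,.0295,.0345)])
```

```text
r1 G-B, rows 278-298, cols 198-208
278 [20 13 12 10  7  6  7  5  4  3  7] [ 76  72  79  85  87  96 119 151 170 171 173]
279 [27 26 22 24 24 22 17  9  4  4  4] [ 71  69  73  74  74  75 105 150 171 171 171]
280 [26 24 27 26 28 29 23 13  5  7  6] [ 69  67  68  70  70  78  95 144 172 175 174]
281 [23 25 24 26 26 36 40 23  9  5  5] [ 68  68  69  66  74  80 112 151 171 173 174]
282 [25 25 24 26 31 47 61 42 20  5  5] [ 66  61  67  74  76  99 131 159 176 173 173]
283 [27 23 22 25 36 54 69 59 26  7  4] [ 71  69  69  71  80 111 145 168 174 173 173]
284 [25 27 26 25 41 64 81 69 32  6  7] [ 65  68  66  72  88 127 162 176 177 171 174]
285 [29 28 24 28 49 75 89 85 41  7  4] [ 77  76  65  70 101 144 173 187 182 172 168]
286 [33 35 25 32 59 82 89 90 50 11  6] [ 90  87  70  78 118 155 176 189 187 173 175]
287 [37 32 26 41 65 77 68 60 40 12  5] [100  85  71  85 130 157 156 161 165 168 172]
288 [30 24 28 48 68 60 25  4  4  2  4] [ 83  70  72 101 140 138 108  98 115 150 171]
289 [26 24 30 49 58 33  4 -2 -1  1  4] [ 70  70  74 102 121 104  68  64  89 140 168]
290 [26 25 28 39 32  8 -3 -4 -3  3  4] [ 74  
[... 1797 characters left out ...]
1 123 158]
291 [25 28 21  9  1 -3 -5 -3 -1  0  1] [ 72  71  76  90  88  62  60  64  73  91 114]
292 [25 24 18  4 -4 -2 -6 -5 -5 -7 -4] [ 71  76  86 120 115  76  59  73  77  69  75]
293 [24 21 11  0 -4  0 -2 -2 -4 -4 -4] [ 74  79 103 141 134  96  67  69  75  80  85]
294 [23 14  3  1 -1  1 -3 -1 -1 -2 -4] [ 70  85 129 155 144 114  92  73  62  62  61]
295 [21  8  0 -2  0 -1  0 -3 -3 -2 -6] [ 76 106 146 165 164 149 128  96  73  69  60]
296 [17  3  0 -2 -1 -2 -2  0 -2 -1 -1] [ 93 130 160 164 163 161 150 128 116 102  96]
297 [ 9 -2  0 -2  0 -2  0 -3 -2  1  2] [110 145 164 166 166 162 163 158 158 152 141]
[(0.94, [386.0, 146.7])] [array([384.1, 143.5]), array([384.6, 143.3]), array([385.2, 143.3])]
```

Kinematics with centred fingertip contact fit both mounts' pixel readings, and they put the barrel rise at about 26.5 mm. I'll add 1.9 mm, hold, and check.

>>> arm_command --pt "0 0 0.001 0" --pt "0 0 0.0019 0" --pt "0 0 0.0019 0" --pt "0 0 0.0019 0" --pt "0 0 0.0019 0"

```text
time: 15.65
ee_pos: [0.5603, -0.2007, 0.0386]
tcp_rot: [-179.9, 0.2, -164.4]
wrist_force: [2.5, 2.7, 10.1]
opening: -0.0004
grasp_force: 4.5
```

```bash
python3 chk.py barrel pics/r3.png
python3 - <<'E'
import cv2
n=cv2.imread("pics/r3.png")[4::8,404::8].astype(int)
for r in range(20,32): print(r+262,(n[r,13:24,1]-n[r,13:24,0]), n[r,13:24,1])
E
```

```text
t 15.65 pos [ 0.5603 -0.2007  0.0386] rot [-179.92    0.24 -164.35] F [ 2.46  2.7  10.12] shift [0.4856 0.3445 0.0362] turn -2.868
[(0, [203.4, 300.4]), (0.024499999999999997, [201.9, 290.4]), (0.0295, [201.7, 288.1]), (0.034499999999999996, [201.6, 285.7])]
[(0.6, [200.8, 289.6])]
moved px [0.125 0.25 ] score 0.898
rise mm 0.0
282 [25 23 25 36 62 81 93 62 21  4  5] [ 68  67  67  82 115 161 183 188 179 172 175]
283 [23 22 25 41 67 90 99 75 27  8  5] [ 65  70  71  91 136 174 195 193 177 176 172]
284 [ 23  26  29  51  82 102  99  73  24   6   5] [ 69  69  71 110 159 190 199 183 171 172 171]
285 [ 29  29  36  64  92 100  87  52  21   5   7] [ 84  74  84 128 177 190 187 170 169 172 172]
286 [42 34 43 78 98 83 46 11  4  4  4] [103  91  96 152 187 173 151 153 166 172 172]
287 [35 33 44 74 81 48  8  1  0  3  4] [ 96  86 101 147 156 131 115 136 146 163 172]
288 [30 24 35 42 39 11 -1 -3 -1  3  5] [ 84  70  82  95  90  86  89  92 115 152 171]
289 [26 24 24 25 13  2 -3 -4 -1  2  5] [ 70  71  70  72  72  68  60  60  86 137 170]
290 [23 26 26 17  7 -2 -3 -2 -3  1  4] [ 68  69  68  73  75  65  57  58  71 122 156]
291 [26 27 23 11  3 -4 -4 -5 -4  1 -1] [ 76  71  73  94  88  64  59  65  70  90 116]
292 [27 24 14  4 -2 -4 -4 -3 -6 -6 -4] [ 73  74  86 122 115  78  62  74  75  74  79]
293 [25 23 10  0 -1 -2 -3 -4 -4 -6 -5] [ 70  78 106 138 138  89  69  71  74  80  82]
```

About 28.5–29 mm of rise, level with the tab. I'll hold with a slight nudge, then release and retreat.

>>> arm_command --pt "0 0 0.0004 0" --pt "0 0 0.0004 0" --pt "0 0 0.0004 0" --pt "0 0 0.0004 0" --pt "0 0 0.0004 0"

```text
time: 16.25
ee_pos: [0.5604, -0.2007, 0.0383]
tcp_rot: [-179.9, 0.2, -164.3]
wrist_force: [2.3, 2.8, 10.7]
opening: -0.0001
grasp_force: 4.5
```

>>> arm_command --pt "0 0 0 0" --pt "0 0 0 0" --pt "0 0 0 0" --pt "0 0 0 0" --pt "0 0 0 0"

```text
time: 16.75
ee_pos: [0.5604, -0.2007, 0.0383]
tcp_rot: [-179.9, 0.2, -164.3]
wrist_force: [1.3, 2.8, 10.1]
opening: 0.0
grasp_force: 4.5
```

>>> arm_command --pt "0 0 -0.005 0" --pt "0 0 -0.01 0" --pt "0 0 -0.016 0" --pt "0 0 -0.023 0" --pt "0 0 -0.04 0"

```text
time: 17.25
ee_pos: [0.5579, -0.2005, 0.0753]
tcp_rot: [179.9, -0.1, -164.4]
wrist_force: [1.2, -0.4, -1.1]
opening: -0.0002
grasp_force: 0.0
```

>>> arm_command --pt "0 0 -0.03 0" --pt "0 0 -0.06 0" --pt "0 0 -0.09 0" --pt "0 0 -0.12 0" --pt "0 0 -0.12 0"

```text
time: 17.75
ee_pos: [0.5598, -0.2012, 0.2007]
tcp_rot: [-179.8, 0.3, -164.4]
wrist_force: [-0.2, -1.7, 0.7]
opening: -0.0001
grasp_force: 0.0
```

Run:
```python
from h import *
go([0,0,0],0)
s=cam("scene")["img"];o=cv2.imread("pics/scene0.png")
for n,x,y in [("barrel",185,262),("bell",385,312)]:
    d=cv2.absdiff(s[y:y+50,x:x+50],o[y:y+50,x:x+50]);print(n,d.mean(),d.max())
```

```text
t 17.75 pos [ 0.5598 -0.2012  0.2007] rot [-179.8     0.28 -164.38] F [-0.18 -1.69  0.71] shift [0.4859 0.3452 0.1972] turn -2.869
barrel 2.078133333333333 27
bell 2.1093333333333333 13
```

Both plates are back level and nothing has shifted, so I'm handing in.

```bash
python3 -c "
from workcell import bot
print(bot.job_done())"
```

```text
the job is handed in; nothing more can be done
None
```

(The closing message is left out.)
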